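# Free a snap-in tube block from a dry-block heater

## Task

The tube block of the dry-block heater has to come out so that its well can be wiped. First take the green-capped amber vial out of the block and stand it upright on the upper step of the blue vial rack; then grip the block by its two end faces and rock it end to end, one end past its spring catches and then the other (a straight pull only lifts the whole heater), until it comes free. Finish still holding the block level and just clear above its well, with the heater standing where it was and the other things undisturbed.

Things in the scene. Friction and masses are not known exactly. Their poses are not given: they have to be found in the camera images.
- heater: Light grey bench heater, loose on rubber feet, 2.2 kg. Origin: on the bench under the middle of its flat-topped part, which is 156 mm deep (x), 210 mm wide (y), 79 mm high; a sloped dark panel with a green display reaches 44 mm farther to its front (-x).
- well (a point): Centre of the well's mouth, level with the heater's flat top (heater x +12 mm, z +79 mm), axes as the heater's. The well is 86 x 68 mm (x, y), 32 mm deep. In each of its two y walls, 20 mm above its floor, sits a sprung steel roller (7 mm thick, 30 mm long, giving way into the wall) that catches the block's beads.
- block: Bare aluminium tube block, 78 x 60 x 64 mm (x, y, z), about 0.45 kg. Origin: centre of its underside, seated on the well floor, axes along the heater's, top 32 mm above the heater's. Grip it across y (60 mm) by the flat end faces above the heater's top. Free play to the well's walls: 4 mm all round. In the top: two vial bores, 25 mm wide, 16 mm deep, at y +12.5 mm, x +19 and -19 mm.
- block_left (a point): Lower edge of the block's +y end (block y +30 mm), 32 mm below the well's mouth when seated. The end face bears two snap beads along x, 15 and 6 mm up, standing out 2.3 mm, under that end's roller: the end passes the first when risen 5 mm, then rests at 9 mm; it passes the second at 14 mm and is then free.
- block_right (a point): Lower edge of the block's -y end (block y -30 mm), with beads and roller just like the left end. Each roller holds its end down with about 13 N until the bead has passed: both together hold more than the heater weighs, one alone does not. One bead at a time, alternately left and right, needs tilts of 0.1 to 0.15 rad about the block's x axis.
- calibrator_vial: Small amber vial with a green screw cap, 23 mm in diameter, 38 mm tall, 20 g; it stands loosely in the vial bore at block x = -19 mm, y = +12.5 mm, its upper 22 mm (the cap and the top of the body) above the block. Origin: centre of its underside, z up.
- vial_rack: Fixed two-step rack of blue sheet, 68 mm deep (x), 130 mm long (y). Origin: on the bench under its middle. Lower step in front (-x half), 36 mm high; upper step behind (+x half), 70 mm high. Each step is 34 mm deep and flat, without a lip.
- upper_step (a point): Centre of the rack's upper step, on its surface (17 mm in +x from the rack's origin, 70 mm up). Axes as the rack's: the step is 34 mm deep in x, 130 mm long in y.
- control_serum: Small clear vial with a red cap, 23 mm in diameter, 38 mm tall, standing on the rack's lower step. Bystander. Origin: centre of its underside.
- lab_timer: Beige bench timer, 58 x 64 x 18 mm, lying on the bench behind the work. Bystander. Origin: centre of its underside.
- reagent_amber: Amber bottle with a black cap, 43 mm in diameter, 88 mm tall, standing on the bench behind the work. Bystander. Origin: centre of its underside.
Mind the look-alikes: they are no part of the job. Leave any black or yellow look-alike of the calibrator_vial alone.

How it is judged:
By the outcome, as a careful person would: the job done as asked, in the order asked, and still so for the second after the job is handed in, while the arm keeps its last pose, push and grip.
It also fails if it takes over 51 s, if anything falls off the work surface, if the arm or the gripper's body presses on something with over 40 N, if the wrist force passes 120 N, or if a joint passes its speed limit or range.

## Robot

A 6-joint arm with a two-finger parallel gripper is mounted at the origin on a cart in front of the work surface, level with it; the furniture and walls round the work are solid. World frame = base frame: x ahead of the robot, y to its left, z up, the work surface at z = 0. Lengths are in m, angles in rad, forces in N, time in s.
With the tool pointing down it reaches from about 0.25 to 0.775 m from the base axis. Payload 4 kg.
Tool frame: the origin (TCP) lies at the very end of the fingers, on their centre line; the grasp point (between the pads) lies 19 mm behind it (robot.hold_point_z is the distance from the TCP to the grasp point, in m); z points along the fingers, y is the line along which they close (so a half turn about z gives the same grasp; the last joint's range is limited). The gripper opens to 94 mm and grips with 3 to 60 N. Pads are 16 mm wide; open, the fingers measure 119 mm over their backs; the gripper's body (75 mm by 177 mm) begins 78 mm behind the grasp point.
Start: joints at [-1.276, 0.087, 1.371, -0, 1.684, -0.103], TCP at [0.213, -0.507, 0.206] pointing down, gripper open.
Joint ranges: [-3.1, 3.1], [-0.76, 2.03], [0.27, 2.55], [-1.08, 4.22], [0.17, 2.65], [-2.57, 2.57]. Speed limits (rad/s): [2.79, 2.79, 3.14, 3.14, 3.14, 3.14].

## Interface

Orientations are given as [roll, pitch, yaw] about the fixed x, y, z axes, in that order (R = Rz(yaw) Ry(pitch) Rx(roll)).
In Python, from bench import robot gives the robot as it stands.
- The arm moves only by the tool carry_out, never from a script. Its argument "steps" is a list of rows, each a list of 3 entries, a list of its own where there are three numbers: the shift along the tool's x, y, z in m, then the turn about the tool's z in units of 10 degrees (1.0 is 10 degrees), then the closure, from -1 (fully open) to 1 (shut). In form: [[[tx, ty, tz], roll, jaw], ...]. A call has 1 to 10 rows; each row is the pose to reach, as a shift and turn from the pose commanded when the call began, along the tool's axes at that moment; what a row does not reach only later rows make up. A row lasts 1/8 s, in which the tool goes at most 62.5 mm and 10.7 degrees, less where a joint would pass 70% of its speed; a pose out of reach is approached as far as the arm can. A call with a gripper value outside its range is refused whole. The fingers move at their own pace and stop on an object; the grip force is fixed at half the most. Time passes only in rows, so rows that repeat a pose let the fingers close. It gives the time, the measured TCP pose, the force, the opening and the grip force at its end, in the units of the state.
- robot.get_obs(): the state, without advancing time (a new reading comes with each control period).
- robot.snapshot(name): name is "scene" or "top" or "wrist"; returns a dict with "image" (400x640x3 uint8, red, green, blue), "z_map" (400x640 float32, m along the optical axis (not along the pixel's ray), 0 where there is no reading), "mtx" (3x3 intrinsics, pixels), "R" (3x3) and "t" (3): a world point X has camera coordinates R X + t. Camera axes: x right, y down, z forward; pixel columns grow to the right and rows downward; lengths in m; the calibration is good to about 2 mm. A picture is of the moment at which its call begins.
- robot.close_job(): hands the job in; it is judged then, once.
The state is a dict: "time": time; "joint_positions": joint angles; "qvel": joint speeds; "joint_torque": joint torques, N m; "tool_pos": TCP position; "ee_rot": TCP orientation; "wrist_force": force on the tool from outside, world axes, zero at the start; "wrist_torque": the same for the moment, N m; "width": finger opening in m; "finger_force": force on a finger pad.
Only numpy, scipy, OpenCV 4.12 (cv2) and the standard library are available. Lean on these libraries where they do the work, as an engineer would, in place of code of your own. Each camera call takes 0.05 s, during which the arm holds its last target. There are 200 camera calls.

## Working session

There is one attempt and no reset: what is moved stays moved. The work goes in short steps, Python scripts to look and compute and a tool call to move; the robot and the scene stay as the last step left them, time stands still between calls to the robot, and variables do not carry over. Pictures are saved under pics/ and viewed, at most 10 in all, crops included, and the job is handed in when it is done.

Besides the shell and the picture viewer there is one more tool, called after ">>>" as name([rows], argument=value, ...), one row to a line, values as JSON. carry_out: Moves the arm, as the interface text tells. Its arguments: {"type":"object","properties":{"steps":{"type":"array","items":{"type":"array"}}},"required":["steps"]}

```bash
mkdir -p pics; ls; python3 - <<'E'
from bench import robot
import cv2,numpy as np
o=robot.get_obs();print({k:np.round(v,3) for k,v in o.items()})
for n in("scene","top"):
    s=robot.snapshot(n);cv2.imwrite(f"pics/{n}0.png",s["image"][:,:,::-1]);np.savez(f"{n}0.npz",**s);print(n,s["mtx"].round(1).tolist(),s["R"].round(3).tolist(),s["t"].round(3))
print(robot.hold_point_z)
E
```

```text
pics
{'time': np.float64(0.0), 'joint_positions': array([-1.276,  0.088,  1.372,  0.   ,  1.684, -0.103]), 'qvel': array([-0.   ,  0.001,  0.001, -0.001, -0.001,  0.   ]), 'joint_torque': array([-0.0000e+00, -3.4018e+01, -3.0243e+01,  7.2000e-02,  3.3000e-02,
       -0.0000e+00]), 'tool_pos': array([ 0.213, -0.507,  0.204]), 'ee_rot': array([-3.139, -0.   ,  0.398]), 'wrist_force': array([-0.091,  0.719,  0.397]), 'wrist_torque': array([-0.015, -0.011,  0.003]), 'finger_force': np.float64(0.0), 'width': np.float64(0.094)}
scene [[427.4, 0.0, 316.5], [0.0, 427.4, 193.2], [0.0, 0.0, 1.0]] [[-0.79, -0.613, -0.019], [-0.378, 0.512, -0.771], [0.483, -0.602, -0.636]] [0.505 0.286 0.7  ]
top [[414.8, 0.0, 321.0], [0.0, 414.8, 200.1], [0.0, 0.0, 1.0]] [[-0.021, -0.999, 0.025], [-0.989, 0.017, -0.147], [0.147, -0.028, -0.989]] [0.027 0.65  1.008]
0.0188
```

View pics/scene0.png

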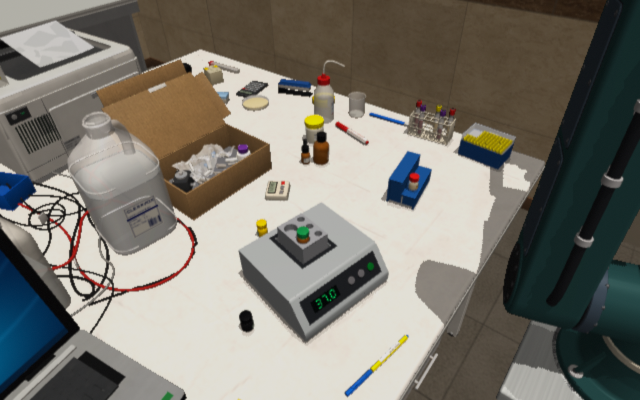

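View pics/top0.png

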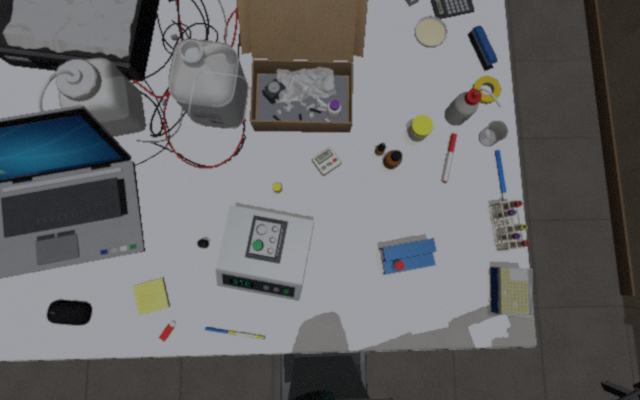

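The scene view shows the heater around (315,265) with the green cap at (303,234), and the blue rack at (408,180). In the top view the green-capped vial in the block is at (258,245), the yellow look-alike is at (277,187) and the black one at (203,242), both on the bench. The green one fits the task, because only it stands in the block. Next I measure and confirm it in a crop.

```bash
cat > h.py <<'E'
import cv2,numpy as np
def cloud(s):
    z=s["z_map"].astype(float);v,u=np.mgrid[:z.shape[0],:z.shape[1]]
    K=s["mtx"];c=np.stack([(u-K[0,2])/K[0,0]*z,(v-K[1,2])/K[1,1]*z,z],-1)
    P=(c-s["t"])@s["R"]; P[z<=0]=np.nan
    return P
def hsv(s): return cv2.cvtColor(np.ascontiguousarray(s["image"]),cv2.COLOR_RGB2HSV)
def ray(s,u,v,h):
    K=s["mtx"];d=s["R"].T@np.array([(u-K[0,2])/K[0,0],(v-K[1,2])/K[1,1],1]);c=-s["R"].T@s["t"]
    return c+d*(h-c[2])/d[2]
def rect(P,m):
    p=P[m][:,:2]; (c,sz,a)=cv2.minAreaRect((p*1000).astype(np.float32)); return np.round(c,1),np.round(sz,1),round(a,1),len(p),np.round(np.nanmedian(P[m][:,2])*1000,1)
def big(m):
    n,l,st,_=cv2.connectedComponentsWithStats(m.astype(np.uint8)); return l==1+np.argmax(st[1:,4])
E
python3 - <<'E'
from h import *
for n,roi in(("top",(190,190,330,300)),("scene",(235,200,390,340))):
    s=dict(np.load(f"{n}0.npz"));P=cloud(s);H=hsv(s);Z=P[...,2]
    r=np.zeros(Z.shape,bool);r[roi[1]:roi[3],roi[0]:roi[2]]=1
    for nm,lo,hi in(("heatertop",.073,.085),("blocktop",.105,.117),("cap",.127,.140)):
        m=big(r&(Z>lo)&(Z<hi)); print(n,nm,rect(P,m))
    g=big(r&(H[...,0]>45)&(H[...,0]<85)&(H[...,1]>120)&(Z>.115));print(n,"green",rect(P,g),np.argwhere(g).mean(0)[::-1],np.nanmax(Z[g]))
    b=(H[...,0]>100)&(H[...,0]<118)&(H[...,1]>120)
    q=np.zeros(Z.shape,bool)
    if n=="top":q[225:285,370:445]=1
    else:q[145:215,380:440]=1
    for nm,lo,hi in(("up",.065,.075),("low",.031,.041)):
        print(n,nm,rect(P,big(b&q&(Z>lo)&(Z<hi))))
    rd=big(q&((H[...,0]<8)|(H[...,0]>172))&(H[...,1]>120));print("red",rect(P,rd))
s=dict(np.load("top0.npz"));cv2.imwrite("pics/c1.png",cv2.resize(s["image"][195:300,195:325,::-1],None,fx=5,fy=5,interpolation=2))
E
```

```text
top heatertop (array([535.5, 153.2]), array([210.3, 167.3]), 78.2, 4903, np.float64(78.8))
top blocktop (array([552.9, 149.4]), array([60.3, 78.1]), 77.8, 611, np.float64(110.6))
top cap (array([536.8, 165. ]), array([21. , 18.5]), 89.6, 76, np.float64(132.3))
top green (array([536.8, 166. ]), array([18.8, 18.3]), 88.4, 64, np.float64(132.3)) [257.171875 244.828125] 0.13549458056005198
top up (array([ 520.6, -198.8]), array([ 33.5, 127. ]), 9.2, 687, np.float64(70.1))
top low (array([ 488.4, -204.6]), array([ 29.6, 126.8]), 9.2, 463, np.float64(36.3))
red (array([ 483.8, -172.3]), array([18.8, 19.3]), 88.6, 64, np.float64(73.0))
scene heatertop (array([538.1, 155.2]), array([212. , 168.7]), 78.3, 5737, np.float64(77.4))
scene blocktop (array([553.5, 152.4]), array([62.2, 80.9]), 78.4, 732, np.float64(109.3))
scene cap (array([536.2, 169.7]), array([20.1, 22.2]), 39.5, 101, np.float64(130.8))
scene green (array([536.2, 169.8]), array([20.1, 22.2]), 38.9, 119, np.float64(130.5)) [302.4789916  232.13445378] 0.1335136553925682
scene up (array([ 521.3, -197.2]), array([ 33.7, 131.5]), 9.4, 458, np.float64(68.4))
scene low (array([ 502.7, -200.2]), array([ 64.5, 136.9]), 8.0, 391, np.float64(34.5))
red (array([ 495.3, -193.9]), array([18.3, 75.8]), 26.9, 79, np.float64(71.2))
```

View pics/c1.png

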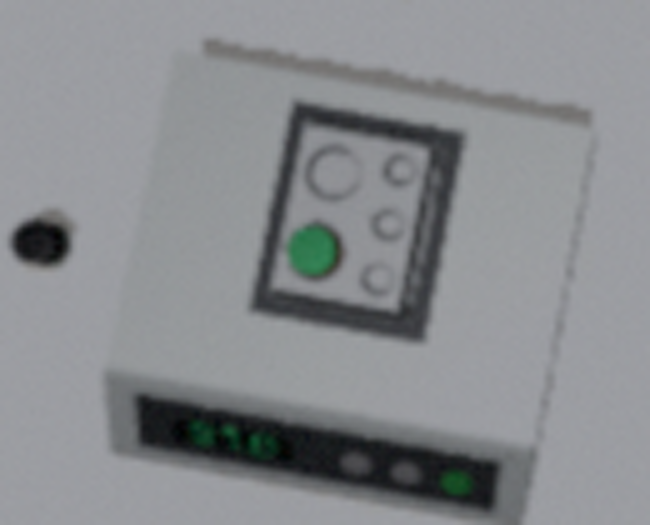

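The crop confirms the green-capped vial at about (258,245) in the top view. It sits in the block's front-left bore, and a bore at (-19,+12.5) with the heater at yaw -11.8° predicts (537,166) mm, which matches the measurement. The black vial stands apart on the bench. Moving above the vial.

>>> carry_out([
  [[0.056, -0.0495, -0.014], 0.5, -0.2],
  [[0.112, -0.099, -0.014], 1.0, -0.2],
  [[0.168, -0.1485, -0.014], 1.5, -0.2],
  [[0.224, -0.198, -0.014], 2.0, -0.2],
  [[0.28, -0.2475, -0.014], 2.5, -0.2],
  [[0.336, -0.297, -0.014], 3.0, -0.2],
  [[0.392, -0.3465, -0.014], 3.46, -0.2],
  [[0.448, -0.396, -0.014], 3.46, -0.2],
  [[0.504, -0.4455, -0.014], 3.46, -0.2],
  [[0.56, -0.495, -0.014], 3.46, -0.2],
])

```text
time: 1.35
tool_pos: [0.4843, 0.057, 0.2191]
ee_rot: [3.141, 0.0, -0.206]
wrist_force: [0.2, -0.7, 0.4]
width: 0.0566
finger_force: 0.0
```

>>> carry_out([
  [[0.0145, -0.059, 0.0], 0, -0.2],
  [[0.029, -0.1185, 0.0], 0, -0.2],
  [[0.029, -0.1185, 0.0], 0, -0.2],
])

```text
time: 1.72
tool_pos: [0.5367, 0.1684, 0.2172]
ee_rot: [3.141, 0.003, -0.201]
wrist_force: [-0.0, -0.8, 0.5]
width: 0.0565
finger_force: 0.0
```

```bash
cat >> h.py <<'E'
def togo(o,x,y,z,yaw):
    "tool-axis shift from measured pose, and roll units"
    w=o["ee_rot"][2];d=np.array([x,y,z])-o["tool_pos"];X=np.array([np.cos(w),np.sin(w)]);Y=np.array([np.sin(w),-np.cos(w)])
    return np.round([d[:2]@X,d[:2]@Y,-d[2],-np.degrees(yaw-w)/10],4)
E
python3 - <<'E'
from h import *
from bench import robot
o=robot.get_obs();print(o["tool_pos"].round(4),o["ee_rot"].round(4))
s=robot.snapshot("wrist");cv2.imwrite("pics/w1.png",s["image"][:,:,::-1]);P=cloud(s);H=hsv(s);Z=P[...,2]
g=big((H[...,0]>45)&(H[...,0]<85)&(H[...,1]>120)&(Z>.115)&(Z<.15));print("green",rect(P,g),np.argwhere(g).mean(0)[::-1])
for nm,lo,hi in(("heatertop",.073,.085),("blocktop",.105,.117),("cap",.127,.140)):
    m=(Z>lo)&(Z<hi)
    if m.any(): print(nm,rect(P,big(m)))
E
```

```text
[0.5367 0.1684 0.2172] [ 3.1408  0.0035 -0.2006]
green (array([539.2, 167.8]), array([21.4, 21.8]), 78.7, 618, np.float64(131.6)) [325.64239482 199.54045307]
heatertop (array([538.9, 155.4]), array([210.6, 164.2]), 78.3, 28466, np.float64(78.1))
blocktop (array([554.4, 152.1]), array([60.1, 78.4]), 78.4, 4653, np.float64(110.1))
cap (array([538.9, 167.9]), array([21.5, 22.5]), 78.3, 633, np.float64(131.6))
```

View pics/w1.png

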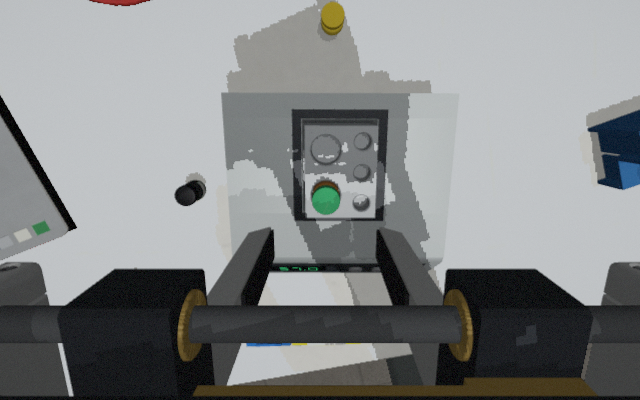

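The wrist view shows the green cap at (326,200) in the block's front-left bore. The block is square in its well, and the black vial (190,190) and yellow vial (332,17) stand apart. The position agrees with the top and scene measurements to 2 mm. Descending.

>>> carry_out([
  [[0.001, 0.0, 0.04], 0, -0.2],
  [[0.001, 0.0, 0.07], 0, -0.2],
  [[0.001, 0.0, 0.07], 0, -0.2],
  [[0.001, 0.0, 0.07], 0, -0.2],
])

```text
time: 2.28
tool_pos: [0.538, 0.1639, 0.1511]
ee_rot: [-3.141, -0.002, -0.207]
wrist_force: [0.5, 0.4, 1.2]
width: 0.0564
finger_force: 0.0
```

>>> carry_out([
  [[-0.001, -0.0035, 0.02], 0, -0.2],
  [[-0.001, -0.0035, 0.036], 0, -0.2],
  [[-0.001, -0.0035, 0.036], 0, -0.2],
  [[-0.001, -0.0035, 0.036], 0, 0.2],
  [[-0.001, -0.0035, 0.036], 0, 0.5],
  [[-0.001, -0.0035, 0.036], 0, 0.9],
  [[-0.001, -0.0035, 0.036], 0, 0.9],
  [[-0.001, -0.0035, 0.036], 0, 0.9],
])

```text
time: 3.28
tool_pos: [0.5375, 0.1684, 0.1138]
ee_rot: [3.142, -0.001, -0.206]
wrist_force: [0.3, -0.1, 1.4]
width: 0.0216
finger_force: 30.0
```

>>> carry_out([
  [[0.0, 0.0, -0.012], 0, 0.9],
  [[0.0, 0.0, -0.03], 0, 0.9],
  [[0.0, 0.0, -0.07], 0, 0.9],
  [[0.009, 0.053, -0.08], 0, 0.9],
  [[0.018, 0.106, -0.08], 0, 0.9],
  [[0.027, 0.159, -0.08], 0, 0.9],
  [[0.036, 0.212, -0.08], 0, 0.9],
  [[0.045, 0.265, -0.08], 0, 0.9],
  [[0.054, 0.318, -0.08], 0, 0.9],
  [[0.0621, 0.3706, -0.08], 0, 0.9],
])

```text
time: 4.53
tool_pos: [0.5224, -0.2089, 0.1954]
ee_rot: [3.141, -0.003, -0.206]
wrist_force: [1.5, 1.3, -0.5]
width: 0.0211
finger_force: 30.0
```

>>> carry_out([
  [[0.0, 0.0, 0.03], -1.0, 0.9],
  [[0.0, 0.0, 0.06], -2.1, 0.9],
  [[0.0, 0.0, 0.06], -2.1, 0.9],
  [[0.0, 0.0, 0.06], -2.1, 0.9],
])

```text
time: 5.03
tool_pos: [0.5232, -0.2073, 0.1355]
ee_rot: [3.14, -0.002, 0.158]
wrist_force: [0.2, -0.2, 0.1]
width: 0.0212
finger_force: 30.0
```

```bash
python3 - <<'E'
from h import *
from bench import robot
o=robot.get_obs();print(o["tool_pos"].round(4),o["ee_rot"].round(4),o["width"])
for n in("wrist","scene","top"):
    s=robot.snapshot(n);P=cloud(s);H=hsv(s);Z=P[...,2]
    b=(H[...,0]>100)&(H[...,0]<118)&(H[...,1]>120)&(abs(Z-.07)<.006)&(abs(P[...,1]+.2)<.12)&(abs(P[...,0]-.52)<.08)
    if b.sum()>50:print(n,"up",rect(P,big(b)))
    g=(H[...,0]>45)&(H[...,0]<85)&(H[...,1]>120)&(Z>.1)&(P[...,1]<-.1)
    if g.sum()>10:print("green",rect(P,big(g)))
    if n=="scene":cv2.imwrite("pics/p.png",cv2.resize(s["image"][90:230,330:500,::-1],None,fx=4,fy=4))
E
```

```text
[ 0.5232 -0.2073  0.1355] [ 3.1398e+00 -2.3000e-03  1.5820e-01] 0.021174650765559556
wrist up (array([ 523.2, -198. ]), array([ 34.5, 129.1]), 9.0, 7330, np.float64(69.1))
green (array([ 524.9, -206.1]), array([22.2, 21.5]), 8.9, 1631, np.float64(153.4))
scene up (array([ 521.1, -195. ]), array([ 33.5, 130.5]), 9.6, 455, np.float64(68.3))
top up (array([ 512.1, -147.9]), array([32.8, 23.8]), 9.6, 133, np.float64(70.3))
green (array([ 489.8, -127.7]), array([1.5, 0. ]), 4.3, 3, np.float64(470.9))
```

View pics/p.png

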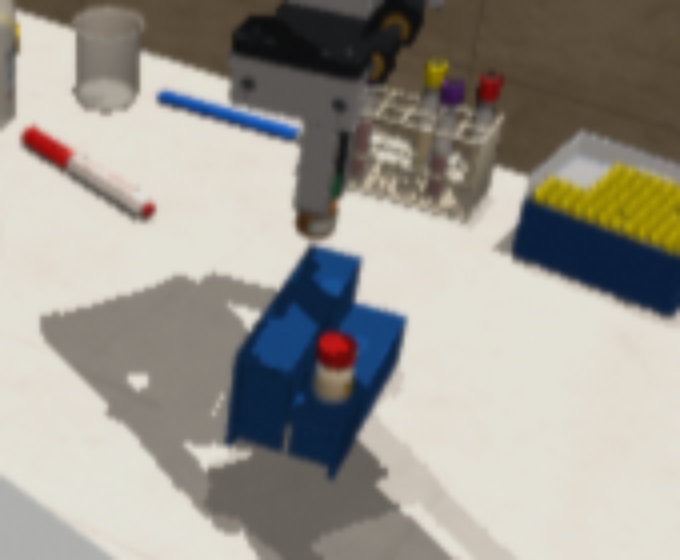

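The crop shows the vial held upright above the rack's upper step (about (330,265) in the crop), and the red-capped vial stands untouched on the lower step. The wrist view puts the vial on the step's centre line within 1 mm, 46 mm above the surface. Lowering.

>>> carry_out([
  [[0.0, 0.0, 0.03], 0, 0.9],
  [[0.0, 0.0, 0.042], 0, 0.9],
  [[0.0, 0.0, 0.0455], 0, 0.9],
  [[0.0, 0.0, 0.0455], 0, 0.9],
  [[0.0, 0.0, 0.0465], 0, 0.9],
  [[0.0, 0.0, 0.0465], 0, 0.9],
])

```text
time: 5.92
tool_pos: [0.5231, -0.2074, 0.0887]
ee_rot: [3.14, -0.002, 0.16]
wrist_force: [-1.1, 0.7, 5.5]
width: 0.0214
finger_force: 30.0
```

>>> carry_out([
  [[0.0, 0.0, 0.0], 0, 0.5],
  [[0.0, 0.0, 0.0], 0, 0.3],
  [[0.0, 0.0, 0.0], 0, 0.0],
  [[0.0, 0.0, 0.0], 0, 0.0],
  [[0.0, 0.0, -0.03], 0, 0.0],
  [[0.0, 0.0, -0.08], 0, -0.3],
  [[0.0, 0.0, -0.12], 0, -0.9],
  [[0.0, 0.0, -0.12], 0, -0.9],
])

```text
time: 6.92
tool_pos: [0.5242, -0.208, 0.2116]
ee_rot: [3.136, -0.007, 0.16]
wrist_force: [-0.7, 1.3, -0.1]
width: 0.0735
finger_force: 0.0
```

```bash
python3 - <<'E'
from h import *
from bench import robot
o=robot.get_obs();print(o["tool_pos"].round(4),o["ee_rot"].round(4),o["width"])
for n in("wrist",):
    s=robot.snapshot(n);P=cloud(s);H=hsv(s);Z=P[...,2]
    g=(H[...,0]>45)&(H[...,0]<85)&(H[...,1]>120)&(Z>.09)&(Z<.13)&(P[...,1]<-.1)
    if g.sum()>10:print("green",rect(P,big(g)))
    m=(Z>.1)&(Z<.115)&(abs(P[...,1]+.2)<.06)&(abs(P[...,0]-.52)<.06);print(rect(P,m))
print(togo(o,.5545,.151,.200,-.2042))
E
```

```text
[ 0.5242 -0.208   0.2116] [ 3.1362 -0.0071  0.1605] 0.07353349106686838
green (array([ 524.8, -206.6]), array([22. , 21.3]), 9.9, 535, np.float64(106.6))
(array([ 524.7, -206.3]), array([22. , 22.1]), 10.0, 568, np.float64(106.5))
[ 0.0873 -0.3495  0.0116  2.0896]
```

The green vial is standing on the upper step: its cap top is at 107 mm and it is centred. This interface can't tilt the tool, so straight end-face pulls won't rock the block by themselves. I will raise the left end by pinching its wall, with one finger in the empty bore and the other on the +y end face. A grip on both end faces with a gentle lift should then level the block and bring the right end up. First I move above it, open, and check the finger size and position.

>>> carry_out([
  [[0.0112, -0.0545, 0.002], 0.5, 0.0],
  [[0.0224, -0.109, 0.004], 1.0, 0.3],
  [[0.0336, -0.1635, 0.006], 1.5, 0.6],
  [[0.0448, -0.218, 0.008], 2.09, 0.68],
  [[0.056, -0.2725, 0.01], 2.09, 0.68],
  [[0.0672, -0.327, 0.01], 2.09, 0.68],
  [[0.0783, -0.381, 0.01], 2.09, 0.68],
  [[0.0783, -0.381, 0.01], 2.09, 0.68],
  [[0.0783, -0.381, 0.01], 2.09, 0.68],
])

```text
time: 8.1
tool_pos: [0.5378, 0.181, 0.1949]
ee_rot: [3.139, 0.003, -0.204]
wrist_force: [0.0, -1.0, -1.0]
width: 0.015
finger_force: 0.0
```

```bash
python3 - <<'E'
from h import *
from bench import robot
o=robot.get_obs();t=o["tool_pos"];print(t.round(4),o["ee_rot"].round(4),o["width"])
w=o["ee_rot"][2];X=np.array([np.cos(w),np.sin(w)]);Y=np.array([np.sin(w),-np.cos(w)])
for n in("scene","wrist","top"):
    s=robot.snapshot(n);P=cloud(s);Z=P[...,2];a=(P[...,:2]-t[:2])@X;b=(P[...,:2]-t[:2])@Y
    if n=="scene":cv2.imwrite("pics/f.png",cv2.resize(s["image"][130:290,200:400,::-1],None,fx=4,fy=4))
    for lo,hi in((0,.01),(.01,.02),(.02,.04),(.04,.06)):
        m=(Z>t[2]+lo)&(Z<t[2]+hi)&(abs(a)<.04)&(abs(b)<.05)
        if m.sum()>5:print(n,lo,m.sum(),"toolx",np.percentile(a[m],[1,99]).round(4),"tooly",np.percentile(b[m],[1,99]).round(4))
    if n!="top":
        m=(Z>.105)&(Z<.117)&(abs(a)<.1)&(abs(b)<.1)
        if m.sum()>50:print(n,"block",rect(P,big(m)))
E
```

```text
[0.5378 0.181  0.1949] [ 3.1392e+00  3.0000e-03 -2.0400e-01] 0.014996892043943704
scene 0 73 toolx [-0.0117  0.0066] tooly [-0.0198  0.0173]
scene 0.01 100 toolx [-0.0114  0.008 ] tooly [-0.0212  0.0175]
scene 0.02 225 toolx [-0.0114  0.0082] tooly [-0.0211  0.0178]
scene 0.04 237 toolx [-0.0112  0.0075] tooly [-0.0216  0.0187]
scene block (array([553.3, 152.4]), array([61.7, 80.2]), 78.4, 785, np.float64(109.2))
wrist 0 203 toolx [-0.0063  0.0102] tooly [-0.0188  0.0176]
wrist 0.01 390 toolx [-0.0071  0.0103] tooly [-0.0193  0.0187]
wrist 0.02 1016 toolx [-0.0066  0.0103] tooly [-0.0196  0.0188]
wrist 0.04 1252 toolx [-0.0051  0.0104] tooly [-0.0195  0.0189]
wrist block (array([554.6, 152. ]), array([60.2, 77.6]), 78.2, 5462, np.float64(110.1))
```

View pics/f.png

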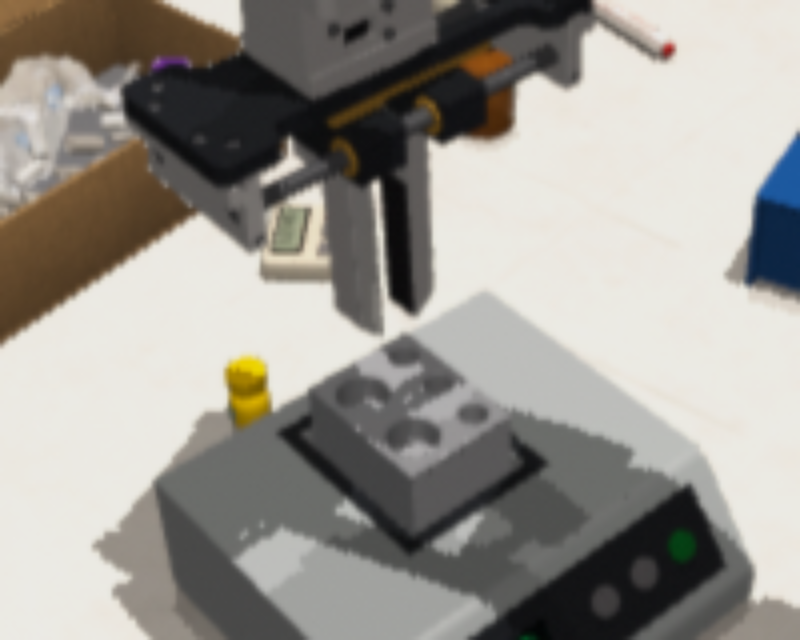

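The crop shows both bores empty, the block seated level and the yellow vial untouched at (247,395). The fingers measure about 17 x 12 mm, so one fits in a 25 mm bore. Descending to just above the block.

>>> carry_out([
  [[0.001, 0.0, 0.04], 0, 0.68],
  [[0.001, 0.0, 0.07], 0, 0.68],
  [[0.001, 0.0, 0.07], 0, 0.68],
  [[0.001, 0.0, 0.07], 0, 0.68],
])

```text
time: 8.75
tool_pos: [0.5405, 0.1808, 0.1284]
ee_rot: [-3.141, -0.002, -0.206]
wrist_force: [0.3, -0.7, 0.6]
width: 0.0152
finger_force: 0.0
```

```bash
python3 - <<'E'
from h import *
from bench import robot
o=robot.get_obs();print(togo(o,.5407,.1814,.099,-.2042))
s=robot.snapshot("wrist");cv2.imwrite("pics/w2.png",cv2.resize(s["image"][60:400,120:520,::-1],None,fx=2,fy=1.75))
E
```

```text
[ 0.     -0.0007  0.0294 -0.0083]
```

View pics/w2.png

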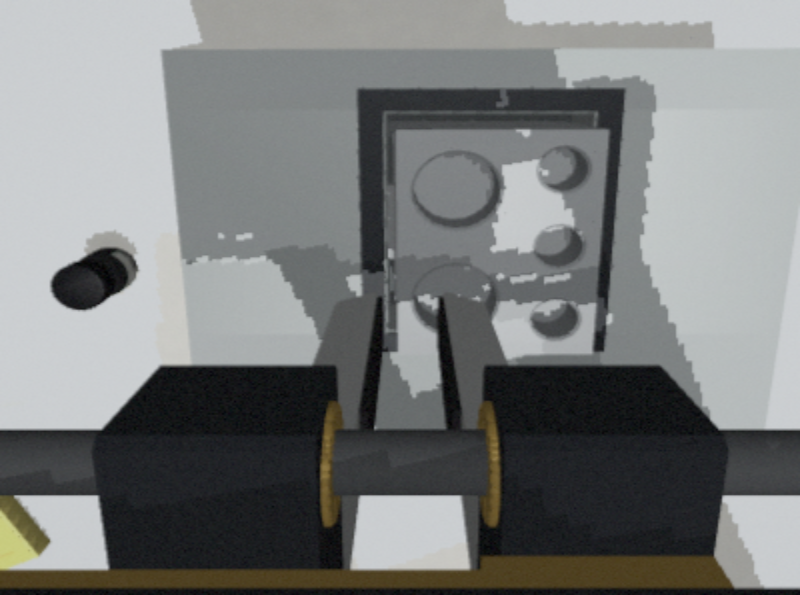

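The wrist crop shows the inner finger (460,310) over the front-left bore and the outer finger (370,310) outside the left end face. Descending gently while watching the force.

>>> carry_out([
  [[0.0, -0.0005, 0.014], 0, 0.68],
  [[0.0, -0.0005, 0.022], 0, 0.68],
  [[0.0, -0.0005, 0.022], 0, 0.68],
])

```text
time: 9.18
tool_pos: [0.5392, 0.1817, 0.1037]
ee_rot: [3.14, 0.002, -0.204]
wrist_force: [0.3, 0.2, -0.3]
width: 0.0151
finger_force: 0.1
```

>>> carry_out([
  [[0.0, 0.0, 0.004], 0, 0.68],
  [[0.0, 0.0, 0.0055], 0, 0.68],
  [[0.0, 0.0, 0.0055], 0, 0.9],
  [[0.0, 0.0, 0.0055], 0, 0.9],
  [[0.0, 0.0, 0.0055], 0, 0.9],
])

```text
time: 9.8
tool_pos: [0.5402, 0.1816, 0.0993]
ee_rot: [3.141, -0.001, -0.204]
wrist_force: [2.1, -1.6, -2.4]
width: 0.007
finger_force: 29.5
```

>>> carry_out([
  [[0.0, 0.0, -0.0015], 0, 0.9],
  [[0.0, 0.0, -0.003], 0, 0.9],
  [[0.0, 0.0, -0.003], 0, 0.9],
])

```text
time: 10.18
tool_pos: [0.5398, 0.1811, 0.0999]
ee_rot: [3.14, 0.001, -0.205]
wrist_force: [5.6, -2.3, -12.5]
width: 0.0071
finger_force: 30.0
```

>>> carry_out([
  [[0.0, 0.0, -0.0015], 0, 0.9],
  [[0.0, 0.0, -0.003], 0, 0.9],
  [[0.0, 0.0, -0.003], 0, 0.9],
])

```text
time: 10.55
tool_pos: [0.5375, 0.1808, 0.1016]
ee_rot: [3.137, 0.006, -0.205]
wrist_force: [3.2, -3.2, -19.1]
width: 0.0066
finger_force: 30.7
```

```bash
cat >> h.py <<'E'
def state(robot,n="scene"):
    s=robot.snapshot(n);P=cloud(s);Z=P[...,2];C=np.array([.554,.152]);c,q=np.cos(-.2042),np.sin(-.2042)
    L=(P[...,:2]-C)@np.array([[c,-q],[q,c]]);a,b=L[...,0],L[...,1]   # block axes
    ht=[round(float(np.nanmedian(Z[(abs(a-x)<.008)&(abs(b-y)<.008)&(Z>.06)&(Z<.1)])*1000),1) for x,y in((0,-.08),(0,.08),(-.06,-.07),(-.06,.07),(.05,-.08),(.05,.08))]
    m=(abs(a)<.05)&(abs(b)<.05)&(Z>.1005)&(Z<.15);m=cv2.erode(big(m).astype(np.uint8),np.ones((3,3)))>0
    A=np.c_[a[m],b[m],np.ones(m.sum())];z=Z[m];k=np.ones(len(z),bool)
    for _ in range(6):
        f=np.linalg.lstsq(A[k],z[k],rcond=None)[0];k=abs(A@f-z)<.004
    print(n,"heater z",ht,"block dz/dx,dz/dy",f[:2].round(3),"top left/right mm",((f[2]+.03*f[1])*1000).round(1),((f[2]-.03*f[1])*1000).round(1),k.sum(),m.sum())
    return s
E
python3 - <<'E'
from h import *
from bench import robot
o=robot.get_obs();print(o["wrist_force"].round(1),o["wrist_torque"].round(2))
s=state(robot);s=state(robot,"wrist")
E
```

```text
[  3.2  -3.2 -19.1] [-0.49 -0.68  0.22]
scene heater z [77.5, 77.5, 77.7, 77.5, 77.2, 77.6] block dz/dx,dz/dy [0.04  0.211] top left/right mm 120.2 107.6 263 596
wrist heater z [78.1, 78.1, 78.2, nan, 78.2, 78.2] block dz/dx,dz/dy [-0.013  0.038] top left/right mm 112.6 110.3 10174 11983
  return np.nanmean(a, axis, out=out, keepdims=keepdims)
```

Only the left end is rising (tilt 0.038 rad) and the heater is still flat. Continuing.

>>> carry_out([
  [[0.0, 0.0, -0.0015], 0, 0.9],
  [[0.0, 0.0, -0.003], 0, 0.9],
  [[0.0, 0.0, -0.003], 0, 0.9],
])

```text
time: 11.02
tool_pos: [0.5385, 0.1808, 0.1086]
ee_rot: [3.139, 0.003, -0.205]
wrist_force: [0.0, -5.0, -13.6]
width: 0.007
finger_force: 33.5
```

```bash
python3 -W ignore - <<'E'
from h import *
from bench import robot
s=state(robot,"wrist")
E
```

```text
wrist heater z [78.2, 78.1, 78.1, nan, 78.1, 78.2] block dz/dx,dz/dy [-0.039  0.115] top left/right mm 118.5 111.6 9999 12004
```

Left bead one has passed: left is up about 8 mm and the tilt is 0.115. Now I release, go up, and regrip by the end faces.

>>> carry_out([
  [[0.0, 0.0, 0.0], 0, 0.75],
  [[0.0, 0.0, 0.0], 0, 0.68],
  [[0.0, 0.0, 0.0], 0, 0.68],
  [[0.0, 0.0, -0.015], 0, 0.68],
  [[0.0, 0.0, -0.03], 0, 0.68],
  [[0.0, 0.0, -0.04], 0, 0.2],
  [[0.005, 0.0265, -0.04], 0, -0.4],
  [[0.005, 0.0265, -0.04], 0, -0.8],
  [[0.005, 0.0265, -0.04], 0, -0.8],
])

```text
time: 12.2
tool_pos: [0.5396, 0.1554, 0.1489]
ee_rot: [-3.141, -0.001, -0.205]
wrist_force: [0.2, 0.3, 0.4]
width: 0.0516
finger_force: 0.0
```

```bash
python3 -W ignore - <<'E'
from h import *
from bench import robot
o=robot.get_obs();print(o["tool_pos"].round(4),o["ee_rot"].round(3),o["width"]);s=state(robot,"wrist");s=state(robot,"scene")
print(togo(o,.554,.152,.084,-.2042))
E
```

```text
[0.5396 0.1554 0.1489] [-3.141e+00 -1.000e-03 -2.050e-01] 0.05164121539339037
wrist heater z [78.1, 78.1, 78.1, 78.1, 78.2, 78.2] block dz/dx,dz/dy [0.005 0.147] top left/right mm 118.8 110.0 6927 7423
scene heater z [77.7, 77.1, 77.5, 77.3, 78.0, 77.2] block dz/dx,dz/dy [0.005 0.133] top left/right mm 117.3 109.3 522 705
[ 0.0148  0.0004  0.0649 -0.002 ]
```

The left end holds at +8.8 mm, the right is still seated, and the heater is undisturbed. Opening fully and descending over the end faces.

>>> carry_out([
  [[0.0148, 0.001, 0.0], 0, -0.97],
  [[0.0148, 0.001, 0.0], 0, -0.97],
  [[0.0148, 0.001, 0.0], 0, -0.97],
  [[0.0148, 0.001, 0.02], 0, -0.97],
  [[0.0148, 0.001, 0.045], 0, -0.97],
  [[0.0148, 0.001, 0.064], 0, -0.97],
  [[0.0148, 0.001, 0.064], 0, -0.97],
])

```text
time: 13.18
tool_pos: [0.5521, 0.1507, 0.0823]
ee_rot: [3.14, 0.004, -0.204]
wrist_force: [0.0, -0.3, -0.3]
width: 0.0925
finger_force: 0.0
```

>>> carry_out([
  [[0.001, 0.0, -0.0015], 0, 0.1],
  [[0.001, 0.0, -0.0015], 0, 0.7],
  [[0.001, 0.0, -0.0015], 0, 0.7],
  [[0.001, 0.0, -0.0015], 0, 0.7],
])

```text
time: 13.68
tool_pos: [0.555, 0.1495, 0.087]
ee_rot: [3.14, -0.002, -0.205]
wrist_force: [-0.6, -3.4, 3.5]
width: 0.0628
finger_force: 29.3
```

```bash
python3 -W ignore - <<'E'
from h import *
from bench import robot
s=state(robot,"wrist")
E
```

```text
wrist heater z [78.1, 78.2, nan, nan, 78.2, 78.2] block dz/dx,dz/dy [-0.001  0.142] top left/right mm 118.6 110.1 9745 12432
```

>>> carry_out([
  [[0.0, 0.0, -0.001], 0, 0.7],
  [[0.0, 0.0, -0.0025], 0, 0.7],
  [[0.0, 0.0, -0.004], 0, 0.7],
  [[0.0, 0.0, -0.004], 0, 0.7],
])

```text
time: 14.22
tool_pos: [0.5545, 0.1497, 0.0875]
ee_rot: [3.139, 0.001, -0.205]
wrist_force: [3.2, -3.8, -7.4]
width: 0.0627
finger_force: 29.0
```

```bash
python3 -W ignore - <<'E'
from h import *
from bench import robot
s=state(robot,"wrist")
E
```

```text
wrist heater z [78.2, 78.2, nan, nan, 78.1, 78.1] block dz/dx,dz/dy [0.009 0.139] top left/right mm 118.8 110.5 9825 12669
```

>>> carry_out([
  [[0.0, 0.0, -0.001], 0, 0.7],
  [[0.0, 0.0, -0.002], 0, 0.7],
  [[0.0, 0.0, -0.003], 0, 0.7],
  [[0.0, 0.0, -0.003], 0, 0.7],
])

```text
time: 14.78
tool_pos: [0.5536, 0.1503, 0.0879]
ee_rot: [3.14, 0.004, -0.205]
wrist_force: [4.8, -2.8, -13.9]
width: 0.0623
finger_force: 28.9
```

```bash
python3 -W ignore - <<'E'
from h import *
from bench import robot
s=state(robot,"wrist")
E
```

```text
wrist heater z [78.1, 78.2, nan, nan, 78.2, 78.2] block dz/dx,dz/dy [0.015 0.135] top left/right mm 118.9 110.7 10122 14675
```

>>> carry_out([
  [[0.0, 0.0, -0.001], 0, 0.7],
  [[0.0, 0.0, -0.002], 0, 0.7],
  [[0.0, 0.0, -0.003], 0, 0.7],
  [[0.0, 0.0, -0.003], 0, 0.7],
])

```text
time: 15.32
tool_pos: [0.5529, 0.1528, 0.0951]
ee_rot: [-3.139, 0.005, -0.204]
wrist_force: [-1.9, 3.3, -10.3]
width: 0.0602
finger_force: 29.6
```

```bash
python3 -W ignore - <<'E'
from h import *
from bench import robot
s=state(robot,"wrist");print(robot.get_obs()["wrist_torque"].round(2))
E
```

```text
wrist heater z [78.1, 78.2, nan, nan, 78.1, 78.2] block dz/dx,dz/dy [-0.01   0.039] top left/right mm 119.8 117.5 10103 16545
[ 0.06  0.74 -0.18]
```

The right end passed its first bead: left is +9.7, right +7.4, and the heater is still. I repeat the cycle for the second beads.

>>> carry_out([
  [[0.0, 0.0, 0.003], 0, 0.7],
  [[0.0, 0.0, 0.003], 0, -0.4],
  [[0.0, 0.0, 0.003], 0, -0.5],
  [[0.0, 0.0, 0.003], 0, -0.5],
  [[0.0, 0.0, -0.025], 0, -0.5],
  [[0.0, 0.0, -0.045], 0, 0.3],
  [[-0.0175, -0.0265, -0.045], 0, 0.68],
  [[-0.0175, -0.0265, -0.045], 0, 0.68],
  [[-0.0175, -0.0265, -0.045], 0, 0.68],
  [[-0.0175, -0.0265, -0.045], 0, 0.68],
])

```text
time: 16.62
tool_pos: [0.543, 0.1794, 0.1408]
ee_rot: [3.141, 0.0, -0.205]
wrist_force: [-0.1, 0.8, -0.5]
width: 0.0237
finger_force: 0.0
```

```bash
python3 -W ignore - <<'E'
from h import *
from bench import robot
o=robot.get_obs();print(o["width"],togo(o,.5407,.1814,.108,-.2042));s=state(robot,"wrist")
P=cloud(s);Z=P[...,2];m=(Z>.112)&(Z<.125)&(abs(P[...,0]-.554)<.06)&(abs(P[...,1]-.152)<.06)
b=s["image"].copy();cv2.imwrite("pics/w3.png",cv2.resize(b[60:400,120:520,::-1],None,fx=2,fy=1.75))
E
```

```text
0.02365894297556408 [-0.0027 -0.0015  0.0328 -0.006 ]
wrist heater z [78.1, 78.1, 78.0, 78.2, 78.2, 78.2] block dz/dx,dz/dy [-0.002  0.002] top left/right mm 119.2 119.1 7108 10236
```

View pics/w3.png

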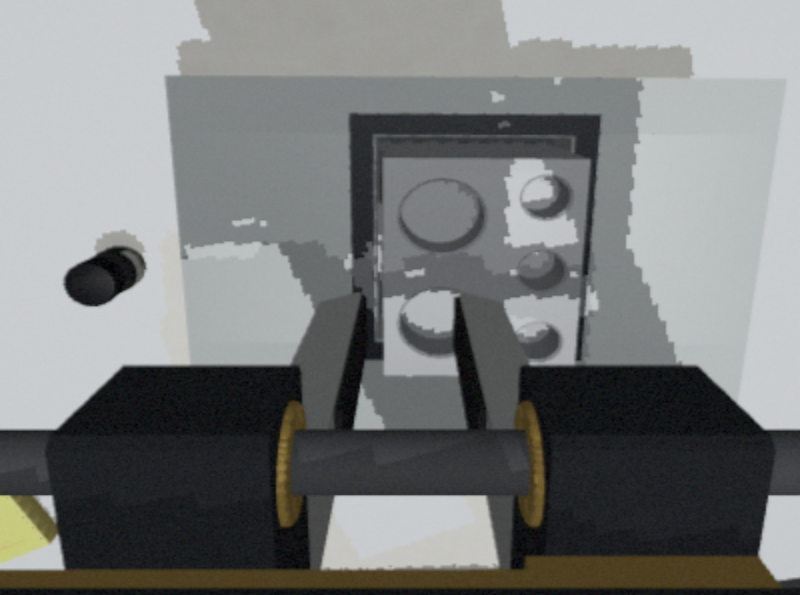

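The block now sits level at +9 mm on both ends and the heater is flat. The inner finger is still closing toward the bore at (440,320) in the crop. Correcting and descending.

>>> carry_out([
  [[-0.002, -0.0015, 0.0], 0, 0.68],
  [[-0.002, -0.0015, 0.0], 0, 0.68],
  [[-0.002, -0.0015, 0.008], 0, 0.68],
  [[-0.002, -0.0015, 0.008], 0, 0.68],
])

```text
time: 17.18
tool_pos: [0.5405, 0.1819, 0.1317]
ee_rot: [3.141, 0.002, -0.204]
wrist_force: [0.6, -0.5, 0.2]
width: 0.0146
finger_force: 0.0
```

>>> carry_out([
  [[0.0, 0.0, 0.01], 0, 0.68],
  [[0.0, 0.0, 0.018], 0, 0.68],
  [[0.0, 0.0, 0.0235], 0, 0.68],
  [[0.0, 0.0, 0.0235], 0, 0.68],
  [[0.0, 0.0, 0.0235], 0, 0.9],
  [[0.0, 0.0, 0.0235], 0, 0.9],
  [[0.0, 0.0, 0.0235], 0, 0.9],
])

```text
time: 18.05
tool_pos: [0.5418, 0.1798, 0.1126]
ee_rot: [3.138, -0.004, -0.205]
wrist_force: [-4.3, -5.3, 11.7]
width: 0.0044
finger_force: 5.9
```

It was blocked early, with +12 N at z = 0.1126. I'll check before doing anything.

```bash
python3 -W ignore - <<'E'
from h import *
from bench import robot
o=robot.get_obs();print(o["tool_pos"].round(4),o["wrist_force"].round(1),o["width"],o["finger_force"]);s=state(robot,"wrist")
cv2.imwrite("pics/w4.png",cv2.resize(s["image"][60:400,120:520,::-1],None,fx=2,fy=1.75))
E
```

```text
[0.5418 0.1798 0.1126] [-4.3 -5.3 11.7] 0.004352717087066861 5.916437228515861
wrist heater z [78.1, 78.1, 78.1, nan, 78.1, 78.1] block dz/dx,dz/dy [-0.003 -0.152] top left/right mm 110.7 119.8 7535 9110
```

View pics/w4.png

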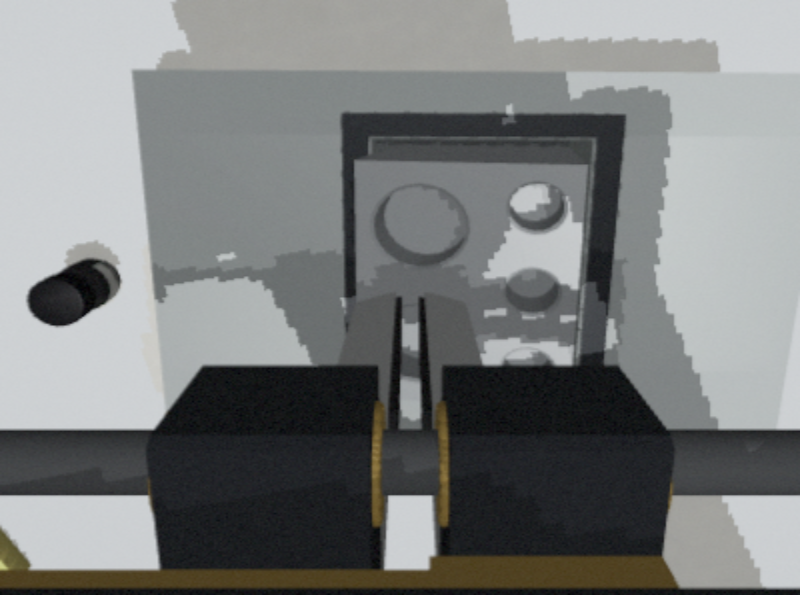

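The outer finger landed on the wall, because the block had shifted in y inside its play, and it pushed the left end back down. Now left is 0 and right +9, with the heater undisturbed. This is recoverable: back off, then level again with the end-face grip. I'll measure the block's lateral position before the next pinch.

>>> carry_out([
  [[0.0, 0.0, -0.02], 0, 0.8],
  [[0.0, 0.0, -0.035], 0, 0.3],
  [[0.0, 0.0, -0.035], 0, -0.3],
  [[0.019, 0.026, -0.035], 0, -0.97],
  [[0.019, 0.026, -0.035], 0, -0.97],
  [[0.019, 0.026, -0.035], 0, -0.97],
  [[0.019, 0.026, -0.035], 0, -0.97],
])

```text
time: 18.98
tool_pos: [0.554, 0.1534, 0.144]
ee_rot: [3.142, 0.001, -0.204]
wrist_force: [0.1, -0.3, -0.0]
width: 0.0661
finger_force: 0.0
```

```bash
cat >> h.py <<'E'
_st=state
def state(robot,n="wrist"):
    s=_st(robot,n);P=cloud(s);Z=P[...,2];K=s["mtx"]
    # small dark-free top face: block-frame extent of points above 107 mm
    C=np.array([.554,.152]);c,q=np.cos(-.2042),np.sin(-.2042);L=(P[...,:2]-C)@np.array([[c,-q],[q,c]]);a,b=L[...,0],L[...,1]
    far=(a>.022)&(a<.036)&(abs(b)<.05)&(Z>.1065)&(Z<.14)
    print("y range of top at rear (block mm)",(np.percentile(b[far],[1,99])*1000).round(1),"x max",(np.percentile(a[(abs(b)<.02)&(Z>.107)&(Z<.14)&(abs(a)<.06)],99)*1000).round(1))
    return s
E
python3 -W ignore - <<'E'
from h import *
from bench import robot
o=robot.get_obs();print(o["width"],togo(o,.554,.152,.088,-.2042));s=state(robot)
E
```

```text
0.06607348334754898 [0.0003 0.0014 0.056  0.0038]
wrist heater z [78.1, 78.2, nan, nan, 78.1, 78.1] block dz/dx,dz/dy [-0.001 -0.151] top left/right mm 110.7 119.7 7160 7860
y range of top at rear (block mm) [-19.3  39.4] x max 32.4
```

>>> carry_out([
  [[0.0, 0.0, 0.0], 0, -0.97],
  [[0.0, 0.0, 0.0], 0, -0.97],
  [[0.0, 0.0, 0.02], 0, -0.97],
  [[0.0, 0.0, 0.042], 0, -0.97],
  [[0.0, 0.0, 0.058], 0, -0.97],
  [[0.0, 0.0, 0.058], 0, -0.97],
  [[0.0, 0.0, 0.058], 0, 0.1],
  [[0.0, 0.0, 0.058], 0, 0.7],
  [[0.0, 0.0, 0.058], 0, 0.7],
  [[0.0, 0.0, 0.056], 0, 0.7],
])

```text
time: 20.27
tool_pos: [0.556, 0.1573, 0.0896]
ee_rot: [-3.132, -0.003, -0.203]
wrist_force: [4.7, 10.5, -5.2]
width: 0.0625
finger_force: 29.1
```

>>> carry_out([
  [[0.0, 0.0, -0.002], 0, 0.7],
  [[0.0, 0.0, -0.004], 0, 0.7],
  [[0.0, 0.0, -0.006], 0, 0.7],
  [[0.0, 0.0, -0.006], 0, 0.7],
])

```text
time: 20.78
tool_pos: [0.5545, 0.1549, 0.0931]
ee_rot: [-3.138, 0.001, -0.204]
wrist_force: [3.4, 4.0, -6.9]
width: 0.061
finger_force: 29.4
```

```bash
python3 -W ignore - <<'E'
from h import *
from bench import robot
s=state(robot)
E
```

```text
wrist heater z [78.1, 78.1, nan, nan, 78.2, 78.2] block dz/dx,dz/dy [ 0.01  -0.069] top left/right mm 115.2 119.3 9639 14356
y range of top at rear (block mm) [-25.1  33.7] x max 31.5
```

>>> carry_out([
  [[0.0, 0.0, -0.002], 0, 0.7],
  [[0.0, 0.0, -0.003], 0, 0.7],
  [[0.0, 0.0, -0.004], 0, 0.7],
  [[0.0, 0.0, -0.004], 0, 0.7],
])

```text
time: 21.32
tool_pos: [0.5544, 0.1537, 0.0977]
ee_rot: [-3.14, 0.001, -0.204]
wrist_force: [2.9, 5.1, -9.9]
width: 0.0597
finger_force: 29.9
```

```bash
python3 -W ignore - <<'E'
from h import *
from bench import robot
s=state(robot)
E
```

```text
wrist heater z [78.1, 78.1, nan, nan, 78.1, 78.2] block dz/dx,dz/dy [ 0.004 -0.004] top left/right mm 119.3 119.6 9679 15811
y range of top at rear (block mm) [-27.1  31.8] x max 31.7
```

Level at 9/9 again. Releasing, moving up to the pinch hover, and measuring the block there.

>>> carry_out([
  [[0.0, 0.0, 0.004], 0, 0.7],
  [[0.0, 0.0, 0.004], 0, -0.4],
  [[0.0, 0.0, 0.004], 0, -0.5],
  [[0.0, 0.0, 0.004], 0, -0.5],
  [[0.0, 0.0, -0.025], 0, -0.5],
  [[0.0, 0.0, -0.045], 0, 0.3],
  [[-0.019, -0.028, -0.045], 0, 0.68],
  [[-0.019, -0.028, -0.045], 0, 0.68],
  [[-0.019, -0.028, -0.045], 0, 0.68],
  [[-0.019, -0.028, -0.045], 0, 0.68],
])

```text
time: 22.62
tool_pos: [0.5417, 0.1832, 0.143]
ee_rot: [3.141, 0.0, -0.205]
wrist_force: [0.4, 0.4, -0.6]
width: 0.024
finger_force: 0.0
```

```bash
python3 -W ignore - <<'E'
from h import *
from bench import robot
o=robot.get_obs();t=o["tool_pos"];s=state(robot)
P=cloud(s);Z=P[...,2];w=o["ee_rot"][2]
m=(Z>.114)&(Z<.124)&(abs(P[...,0]-.554)<.06)&(abs(P[...,1]-.152)<.06);m=big(m);r=rect(P,m);print(r)
c=np.array([*r[0]])/1000;X=np.array([np.cos(-.2042),np.sin(-.2042)]);Yb=np.array([-X[1],X[0]])
print("tool in block frame",((t[:2]-c)@X).round(4),((t[:2]-c)@Yb).round(4),"z",t[2].round(4))
# fingers in wrist cloud
d=P[...,:2]-c;f=(Z>t[2]+.003)&(Z<t[2]+.025)&(abs(d@X)<.05)&(abs(d@Yb)<.07)
print("fingers block x",np.percentile((d@X)[f],[2,98]).round(4),"y",np.percentile((d@Yb)[f],[2,98]).round(4),o["width"])
E
```

```text
wrist heater z [78.1, 78.1, 78.1, 78.3, 78.1, 78.1] block dz/dx,dz/dy [0.001 0.001] top left/right mm 119.3 119.2 7338 10300
y range of top at rear (block mm) [-27.1  32. ] x max 32.0
(array([547.8, 155.5]), array([60. , 78.1]), 78.0, 8038, np.float64(119.3))
tool in block frame -0.0116 0.0259 z 0.143
fingers block x [-0.0185 -0.0019] y [0.0036 0.0497] 0.024017714639435243
```

The block has slid about 7 mm toward -x within its play, which explains the miss. In the wrist frame the fingers are at block x = -10 mm and need to be at -19. Correcting by -9 mm in x; y is right.

>>> carry_out([
  [[-0.0088, 0.0005, 0.0], 0, 0.68],
  [[-0.0088, 0.0005, 0.008], 0, 0.68],
  [[-0.0088, 0.0005, 0.01], 0, 0.68],
  [[-0.0088, 0.0005, 0.01], 0, 0.68],
])

```text
time: 23.18
tool_pos: [0.5326, 0.1853, 0.1329]
ee_rot: [3.141, 0.001, -0.204]
wrist_force: [0.3, -0.4, 0.4]
width: 0.0152
finger_force: 0.0
```

```bash
python3 -W ignore - <<'E'
from h import *
from bench import robot
o=robot.get_obs();t=o["tool_pos"];s=state(robot)
P=cloud(s);Z=P[...,2]
m=(Z>.114)&(Z<.124)&(abs(P[...,0]-.554)<.06)&(abs(P[...,1]-.152)<.06);r=rect(P,big(m));print(r)
c=np.array([.5478,.1555]);X=np.array([np.cos(-.2042),np.sin(-.2042)]);Yb=np.array([-X[1],X[0]])
d=P[...,:2]-c;f=(Z>t[2]+.003)&(Z<t[2]+.025)&(abs(d@X)<.05)&(abs(d@Yb)<.07)
print("fingers block x",np.percentile((d@X)[f],[2,98]).round(4),"y",np.percentile((d@Yb)[f],[2,98]).round(4),o["width"],t.round(4))
E
```

```text
wrist heater z [78.1, 78.1, 78.1, 78.2, 78.2, 78.2] block dz/dx,dz/dy [0.001 0.001] top left/right mm 119.3 119.2 8773 12297
y range of top at rear (block mm) [-27.2  31.6] x max 31.8
(array([547.6, 155.5]), array([60.1, 78.4]), 78.1, 9498, np.float64(119.3))
fingers block x [-0.0262 -0.0112] y [0.0081 0.0454] 0.015189101620618402 [0.5326 0.1853 0.1329]
```

>>> carry_out([
  [[0.0, 0.0, 0.01], 0, 0.68],
  [[0.0, 0.0, 0.018], 0, 0.68],
  [[0.0, 0.0, 0.018], 0, 0.68],
])

```text
time: 23.6
tool_pos: [0.5321, 0.1851, 0.114]
ee_rot: [3.14, 0.002, -0.204]
wrist_force: [0.2, -0.1, -0.2]
width: 0.015
finger_force: 0.0
```

In the bore with no force. Going deeper, pinching and lifting.

>>> carry_out([
  [[0.0, 0.0, 0.0055], 0, 0.68],
  [[0.0, 0.0, 0.0055], 0, 0.8],
  [[0.0, 0.0, 0.0055], 0, 0.9],
  [[0.0, 0.0, 0.0055], 0, 0.9],
  [[0.0, 0.0, 0.003], 0, 0.9],
  [[0.0, 0.0, 0.001], 0, 0.9],
  [[0.0, 0.0, -0.001], 0, 0.9],
  [[0.0, 0.0, -0.001], 0, 0.9],
])

```text
time: 24.6
tool_pos: [0.5312, 0.1838, 0.1138]
ee_rot: [3.137, 0.005, -0.205]
wrist_force: [1.4, -5.3, -15.6]
width: 0.0066
finger_force: 30.3
```

>>> carry_out([
  [[0.0, 0.0, -0.0015], 0, 0.9],
  [[0.0, 0.0, -0.003], 0, 0.9],
  [[0.0, 0.0, -0.003], 0, 0.9],
])

```text
time: 24.98
tool_pos: [0.5332, 0.1858, 0.1219]
ee_rot: [-3.14, -0.002, -0.205]
wrist_force: [-0.9, -0.6, -1.9]
width: 0.0065
finger_force: 30.6
```

```bash
python3 -W ignore - <<'E'
from h import *
from bench import robot
s=state(robot)
E
```

```text
wrist heater z [78.1, 78.2, 78.1, 78.2, 78.1, 78.2] block dz/dx,dz/dy [-0.041  0.026] top left/right mm 130.2 128.6 10230 14341
y range of top at rear (block mm) [-28.7  30.4] x max 29.9
```

Both ends are now past their second beads (left +20, right +18.6 mm) and the heater is flat. I release so the block rests on its rollers, then regrip by the end faces.

>>> carry_out([
  [[0.0, 0.0, 0.0005], 0, 0.8],
  [[0.0, 0.0, 0.0005], 0, 0.68],
  [[0.0, 0.0, 0.0], 0, 0.68],
  [[0.0, 0.0, -0.015], 0, 0.68],
  [[0.0, 0.0, -0.03], 0, 0.3],
  [[0.0, 0.0, -0.035], 0, -0.3],
  [[0.019, 0.0265, -0.035], 0, -0.9],
  [[0.019, 0.0265, -0.035], 0, -0.9],
  [[0.019, 0.0265, -0.035], 0, -0.9],
  [[0.019, 0.0265, -0.035], 0, -0.9],
])

```text
time: 26.28
tool_pos: [0.5457, 0.1562, 0.1544]
ee_rot: [-3.141, 0.0, -0.204]
wrist_force: [0.4, -0.2, 0.6]
width: 0.0716
finger_force: 0.0
```

```bash
python3 -W ignore - <<'E'
from h import *
from bench import robot
o=robot.get_obs();s=state(robot)
P=cloud(s);Z=P[...,2]
m=(Z>.117)&(Z<.139)&(abs(P[...,0]-.554)<.06)&(abs(P[...,1]-.152)<.06);r=rect(P,big(m));print(r,o["tool_pos"].round(4),o["width"])
cv2.imwrite("pics/w5.png",cv2.resize(s["image"][60:400,120:520,::-1],None,fx=2,fy=1.75))
E
```

```text
wrist heater z [78.1, 78.2, nan, nan, 78.0, 78.2] block dz/dx,dz/dy [-0.005 -0.001] top left/right mm 128.4 128.4 7666 11098
y range of top at rear (block mm) [-27.3  31.7] x max 28.3
(array([543.5, 157.5]), array([60.1, 79.2]), 76.2, 9113, np.float64(128.5)) [0.5457 0.1562 0.1544] 0.07157312369335161
```

View pics/w5.png

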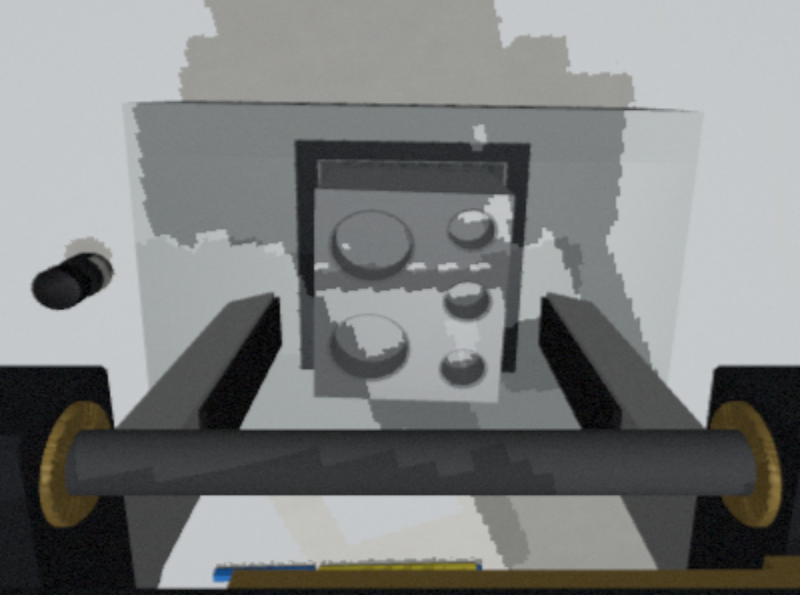

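The block rests level at +18.4 mm and is free of the beads. It appears at (410,295) in the crop, between the open fingers. Its x has drifted, so I check whether the heater itself moved.

```bash
python3 -W ignore - <<'E'
from h import *
from bench import robot
for n in("wrist","scene"):
    s=robot.snapshot(n);P=cloud(s);Z=P[...,2]
    m=(Z>.072)&(Z<.086)&(abs(P[...,0]-.54)<.16)&(abs(P[...,1]-.155)<.17);print(n,rect(P,big(m)))
    # well: dark ring -> points below heater top inside
    H=hsv(s);d=(H[...,2]<75)&(abs(P[...,0]-.55)<.06)&(abs(P[...,1]-.152)<.06)&(Z<.085)
    if d.sum()>30:print(" well",rect(P,big(d)))
E
```

```text
wrist (array([535.9, 159.1]), array([211.3, 149.1]), 77.4, 30702, np.float64(78.2))
 well (array([544.2, 157.1]), array([ 86. , 103.6]), 77.6, 3124, np.float64(78.6))
scene (array([526.7, 160.8]), array([213.1, 168.5]), 77.0, 5895, np.float64(77.4))
 well (array([544., 157.]), array([ 87.5, 108.3]), 80.2, 457, np.float64(77.8))
```

The scene view shows the heater was dragged about (-11, +6) mm and -1.3° by the rocking. The block is still in the well, so I'll grip it by its ends and push the heater back through the well walls, in small checked steps.

>>> carry_out([
  [[-0.004, -0.001, 0.0], 0.1, -0.9],
  [[-0.004, -0.001, 0.02], 0.1, -0.9],
  [[-0.004, -0.001, 0.045], 0.1, -0.9],
  [[-0.004, -0.001, 0.057], 0.1, -0.9],
  [[-0.004, -0.001, 0.057], 0.1, -0.3],
  [[-0.004, -0.001, 0.057], 0.1, 0.1],
  [[-0.004, -0.001, 0.057], 0.1, 0.7],
  [[-0.004, -0.001, 0.057], 0.1, 0.7],
  [[-0.004, -0.001, 0.057], 0.1, 0.7],
])

```text
time: 27.55
tool_pos: [0.5431, 0.1569, 0.0986]
ee_rot: [3.141, -0.002, -0.222]
wrist_force: [-0.2, -1.8, 4.0]
width: 0.0596
finger_force: 29.9
```

```bash
cat >> h.py <<'E'
def heater(robot):
    s=robot.snapshot("scene");P=cloud(s);Z=P[...,2]
    m=(Z>.072)&(Z<.086)&(abs(P[...,0]-.54)<.16)&(abs(P[...,1]-.155)<.17);r=rect(P,big(m))
    d=np.array([538.1,155.2])-r[0];X=np.array([.979,-.203]);Y=np.array([.203,.979])
    print("heater",r,"to go block x,y mm",(d@X).round(1),(d@Y).round(1),"yaw deg",round(78.3-r[2],1))
E
python3 -W ignore - <<'E'
from h import *
from bench import robot
heater(robot);o=robot.get_obs();state(robot);print(o["tool_pos"].round(4))
E
```

```text
heater (array([527.2, 160.9]), array([212.5, 167.6]), 77.1, 5747, np.float64(77.4)) to go block x,y mm 11.8 -3.4 yaw deg 1.2
wrist heater z [78.1, 78.2, 78.1, nan, 78.2, 78.2] block dz/dx,dz/dy [-0.01  -0.003] top left/right mm 128.3 128.4 11355 18254
y range of top at rear (block mm) [-27.2  31.6] x max 28.4
[0.543  0.1569 0.0986]
```

>>> carry_out([
  [[0.003, 0.0, 0.0], -0.15, 0.7],
  [[0.006, 0.001, 0.0], -0.3, 0.7],
  [[0.009, 0.002, 0.0], -0.4, 0.7],
  [[0.012, 0.003, 0.0], -0.4, 0.7],
  [[0.012, 0.003, 0.0], -0.4, 0.7],
])

```text
time: 28.28
tool_pos: [0.5488, 0.1553, 0.0982]
ee_rot: [-3.136, 0.011, -0.151]
wrist_force: [-12.1, 4.7, 10.6]
width: 0.0595
finger_force: 30.0
```

```bash
python3 -W ignore - <<'E'
from h import *
from bench import robot
heater(robot)
E
```

```text
heater (array([526.8, 161. ]), array([212.2, 169.4]), 77.6, 5803, np.float64(77.4)) to go block x,y mm 12.2 -3.4 yaw deg 0.7
```

>>> carry_out([
  [[0.003, 0.001, -0.001], 0, 0.7],
  [[0.006, 0.0015, -0.002], 0, 0.7],
  [[0.009, 0.002, -0.002], 0, 0.7],
  [[0.009, 0.002, -0.002], 0, 0.7],
])

```text
time: 28.82
tool_pos: [0.5547, 0.1532, 0.0986]
ee_rot: [-3.136, 0.018, -0.15]
wrist_force: [-15.1, 7.7, 9.2]
width: 0.06
finger_force: 30.0
```

```bash
python3 -W ignore - <<'E'
from h import *
from bench import robot
heater(robot);state(robot)
E
```

```text
heater (array([531.1, 159.1]), array([211.8, 169.2]), 77.3, 5759, np.float64(77.4)) to go block x,y mm 7.6 -2.4 yaw deg 1.0
wrist heater z [78.1, 78.1, nan, nan, 78.0, 78.2] block dz/dx,dz/dy [-0.081  0.003] top left/right mm 128.9 128.7 11337 17848
y range of top at rear (block mm) [-26.4  32.7] x max 39.8
```

>>> carry_out([
  [[0.002, 0.002, 0.0], -0.2, 0.7],
  [[0.004, 0.003, -0.001], -0.2, 0.7],
  [[0.006, 0.005, -0.001], -0.2, 0.7],
  [[0.007, 0.006, -0.001], -0.2, 0.7],
  [[0.007, 0.006, -0.001], -0.2, 0.7],
])

```text
time: 29.55
tool_pos: [0.5621, 0.1478, 0.0988]
ee_rot: [-3.131, 0.015, -0.115]
wrist_force: [-9.8, 10.2, 3.6]
width: 0.0598
finger_force: 30.0
```

```bash
python3 -W ignore - <<'E'
from h import *
from bench import robot
heater(robot);state(robot)
E
```

```text
heater (array([538.6, 153.2]), array([212.3, 168.1]), 78.8, 5568, np.float64(77.4)) to go block x,y mm -0.9 1.9 yaw deg -0.5
wrist heater z [78.1, 78.2, 78.3, nan, 78.1, 78.2] block dz/dx,dz/dy [-0.08   0.005] top left/right mm 129.8 129.4 11253 17686
y range of top at rear (block mm) [-41.7  28.9] x max 48.2
```

The heater is nearly back: (-0.9, +1.9) mm and -0.5° to go. I relax the push, straighten the yaw and nudge slightly toward +y.

>>> carry_out([
  [[-0.006, -0.006, 0.0], 0.2, 0.7],
  [[-0.009, -0.01, 0.0], 0.5, 0.7],
  [[-0.009, -0.014, 0.0], 0.5, 0.7],
  [[-0.009, -0.016, 0.0], 0.5, 0.7],
  [[-0.009, -0.016, 0.0], 0.5, 0.7],
])

```text
time: 30.28
tool_pos: [0.5597, 0.1524, 0.0989]
ee_rot: [3.129, 0.002, -0.206]
wrist_force: [-2.2, -12.7, 1.0]
width: 0.0594
finger_force: 29.9
```

```bash
python3 -W ignore - <<'E'
from h import *
from bench import robot
heater(robot);state(robot)
E
```

```text
heater (array([538.1, 156. ]), array([212. , 168.4]), 79.0, 5579, np.float64(77.4)) to go block x,y mm 0.2 -0.8 yaw deg -0.7
wrist heater z [78.1, 78.1, nan, nan, 78.1, 78.1] block dz/dx,dz/dy [-0.06  -0.012] top left/right mm 128.9 129.6 11320 17733
y range of top at rear (block mm) [-27.4  31.5] x max 44.2
```

The heater is back to within about 1 mm and 0.7°. I relax the push, centre the block in the well and release so it levels on its rollers.

>>> carry_out([
  [[-0.003, 0.004, 0.0], 0, 0.7],
  [[-0.005, 0.007, 0.0], 0, 0.7],
  [[-0.005, 0.007, 0.001], 0, 0.7],
  [[-0.005, 0.007, 0.001], 0, 0.3],
  [[-0.005, 0.007, 0.001], 0, -0.4],
  [[-0.005, 0.007, 0.001], 0, -0.5],
  [[-0.005, 0.007, 0.001], 0, -0.5],
])

```text
time: 31.25
tool_pos: [0.5541, 0.153, 0.0992]
ee_rot: [-3.141, 0.001, -0.204]
wrist_force: [0.9, -0.4, 0.0]
width: 0.0705
finger_force: 0.0
```

```bash
python3 -W ignore - <<'E'
from h import *
from bench import robot
heater(robot);state(robot)
E
```

```text
heater (array([538. , 155.6]), array([212.8, 167.6]), 79.0, 5393, np.float64(77.4)) to go block x,y mm 0.2 -0.4 yaw deg -0.7
wrist heater z [78.1, 78.1, nan, nan, 78.1, 78.2] block dz/dx,dz/dy [0.014 0.005] top left/right mm 128.7 128.4 10979 18365
y range of top at rear (block mm) [-28.6  30.4] x max 37.1
```

>>> carry_out([
  [[0.0, 0.0, 0.0], 0, 0.1],
  [[0.0, 0.0, 0.0], 0, 0.7],
  [[0.0, 0.0, 0.0], 0, 0.7],
  [[0.0, 0.0, 0.0], 0, 0.7],
  [[0.0, 0.0, -0.005], 0, 0.7],
  [[0.0, 0.0, -0.01], 0, 0.7],
  [[0.0, 0.0, -0.015], 0, 0.7],
  [[0.0, 0.0, -0.02], 0, 0.7],
  [[0.0, 0.0, -0.025], 0, 0.7],
  [[0.0, 0.0, -0.025], 0, 0.7],
])

```text
time: 32.6
tool_pos: [0.5549, 0.1527, 0.1252]
ee_rot: [-3.141, -0.001, -0.204]
wrist_force: [-0.0, 0.3, -5.2]
width: 0.0598
finger_force: 30.0
```

```bash
python3 -W ignore - <<'E'
from h import *
from bench import robot
heater(robot);s=_st(robot,"wrist");o=robot.get_obs();print(o["tool_pos"].round(4),o["wrist_force"].round(1))
s=robot.snapshot("scene");cv2.imwrite("pics/end.png",s["image"][:,:,::-1])
E
```

```text
heater (array([538.3, 156. ]), array([212.1, 169. ]), 79.5, 5204, np.float64(77.4)) to go block x,y mm -0.0 -0.8 yaw deg -1.2Traceback (most recent call last):
  File "<stdin>", line 3, in <module>
NameError: name '_st' is not defined
```

```bash
python3 -W ignore - <<'E'
import h
from h import *
from bench import robot
o=robot.get_obs();print(o["tool_pos"].round(4),o["wrist_force"].round(1))
s=robot.snapshot("wrist");P=cloud(s);Z=P[...,2];C=np.array([.554,.152]);c,q=np.cos(-.2042),np.sin(-.2042);L=(P[...,:2]-C)@np.array([[c,-q],[q,c]]);a,b=L[...,0],L[...,1]
m=cv2.erode(((abs(a)<.05)&(abs(b)<.034)&(Z>.14)&(Z<.165)).astype(np.uint8),np.ones((3,3)))>0
A=np.c_[a[m],b[m],np.ones(m.sum())];z=Z[m];k=abs(z-np.median(z))<.006
f=np.linalg.lstsq(A[k],z[k],rcond=None)[0];print("slopes",f.round(3),k.sum())
# heater rear edge line (max a per b column) and yaw
m=(Z>.073)&(Z<.084)&(abs(b)<.12)&(a>.02)&(a<.12)
bs=np.arange(-.09,.091,.006);e=np.array([[x,np.percentile(a[m&(abs(b-x)<.003)],99)] for x in bs if (m&(abs(b-x)<.003)).sum()>20])
p=np.polyfit(e[:,0],e[:,1],1);r=abs(np.polyval(p,e[:,0])-e[:,1])<.003;p=np.polyfit(e[r,0],e[r,1],1);print("rear edge yaw vs -11.7 deg:",-np.degrees(p[0]).round(2),"a0",p[1].round(4),r.sum())
for n in("top","scene"):
    s=robot.snapshot(n);P=cloud(s);Z=P[...,2];H=hsv(s)
    g=(H[...,0]>45)&(H[...,0]<85)&(H[...,1]>120)&(Z>.09)&(Z<.13)&(P[...,1]<-.1)
    if g.sum()>5:print(n,"green vial",rect(P,big(g)))
    m=(Z>.073)&(Z<.085)&(abs(P[...,0]-.54)<.13)&(abs(P[...,1]-.155)<.16);print(n,"heater",rect(P,big(m)))
    for nm,lo,hi in(("red",0,8),):
        g=((H[...,0]<8)|(H[...,0]>172))&(H[...,1]>120)&(Z>.06)&(Z<.08)&(abs(P[...,1]+.172)<.03)&(abs(P[...,0]-.484)<.03)
        if g.sum()>5:print(n,"red",rect(P,big(g)))
E
```

```text
[0.5546 0.1526 0.1248] [-0.7 -0.5 -4.4]
slopes [0.007 0.002 0.154] 10888
rear edge yaw vs -11.7 deg: 1.04 a0 0.0678 31
top green vial (array([ 523.2, -207.1]), array([19.6, 19. ]), 88.3, 67, np.float64(107.6))
top heater (array([492.9, 197.8]), array([134.1,  61.2]), 78.9, 1126, np.float64(78.6))
top red (array([ 483.8, -172.1]), array([18.8, 19.3]), 88.5, 61, np.float64(73.5))
scene green vial (array([ 522. , -203.5]), array([23. , 21.1]), 81.1, 60, np.float64(105.1))
scene heater (array([538.8, 155.5]), array([213. , 166.9]), 79.4, 5117, np.float64(77.4))
scene red (array([ 484.3, -170.6]), array([20.5, 23.7]), 29.5, 74, np.float64(71.0))
```

The block is held level about 11 mm above the well. The heater is within 1 mm and about 1° of where it stood, and the vial and bystanders are in place. Handing in.

```bash
python3 -c "
from bench import robot
print(robot.close_job())"
```

```text
the job is handed in; nothing more can be done
None
```

The job is handed in after about 33 s: the green-capped vial stands on the rack's upper step, and the block is out, held level by its end faces about 11 mm above the well. The heater was dragged about 13 mm during the rocking and pushed back to within about 1 mm and 1°; the left end was raised by pinching its wall through the empty bore, because this interface cannot tilt the tool.

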